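# Keep a spring-return cylinder in its cradle and hold its piston rod at half stroke

### The job

The rod of the small pneumatic cylinder is to be inspected. First lay the loose keeper bar across the two notched posts, down in both notches with its lug up, so that the cylinder cannot follow its rod, and let go of the bar; then take the rod by its fork end and draw it straight out against the return spring to half its 60 mm stroke (30 mm out), without lifting or cocking the cylinder in its cradle. Finish while still holding the rod there, and leave the oil bottle, the micrometer and the loupe alone.

Things in the scene. Friction and masses are not known exactly. Their poses are not given: they have to be found in the camera images.
- cradle: Light grey base plate 165x124x12 mm fixed to the bench, two saddles for the cylinder, two notched steel posts. Origin: underside, below the cylinder's middle; x along the cylinder, rod points to -x. Posts at y = +-50 mm (20 wide), x -78 to -44, 70 high; in each a notch open on top, through in y: centre x -61, 19 wide, floor z 54, walls 12 high, tips bevelled 3 mm. Plate ends at x -87.5.
- keeper_seat (a point): Point midway between the two notch floors (cradle x -61, y 0, z 54 mm), where the origin of the keeper bar belongs. Axes as the cradle's.
- keeper_bar: Loose dark steel bar, 0.25 kg, 16 (x) x 130 (y) x 16 (z) mm, with a flat lug on its middle, 12 thick (x), 40 long (y), z 16 to 50. Origin: centre of underside; lies lug up; either way round fits. Pinch the lug across its 12 mm, keeping the tips off the bar below; when seated, the bar (54 to 70 mm above the bench) passes 2 mm over the rod, about 3 mm before the cylinder's front face (top 66 mm).
- cylinder: Square aluminium pneumatic cylinder 100 (x) x 40 x 40 mm, 0.57 kg with rod, loose in the saddles (1.5 mm side play, held by weight only). It follows the pulled rod until it meets the keeper bar, after up to 7 mm. Origin: centre of underside, 26 mm above the bench; axes as the cradle's; front face x -50, rod axis z 20 (46 above the bench). Port fitting on top at x +41, 14 high.
- rod_fork (a point): Middle of the steel fork on the end of the 12 mm rod, on the rod's axis, 46 mm above the bench; rod in: 87 mm in front of the cylinder's front face. Fork 30 mm long (along the rod), 20 wide, 20 high; only bench below it. Grasp it across its width from above. Axes as the cylinder's: the rod comes out along -x.
- piston_rod (a joint): How far the rod is drawn out of the cylinder (m): 0 fully in (start), 0.06 fully out. A spring pulls it back (4 N at 0, 10 N at 0.03, 16 N at 0.06); the seal adds 2.5 N friction and 15 N per m/s. Moving it takes 6.5 N at first, 12.5 N at half stroke: grip firmly.
- oil_bottle: Bystander: cream oil bottle with a red spout, 38 mm across, 112 mm high, origin under its middle, standing loose.
- micrometer: Bystander: outside micrometer with a green frame lying flat, 61 x 138 x 16 mm, origin under its middle, loose.
- loupe: Bystander: black eye loupe, 37 mm across, 30 mm high, origin under its middle, loose.
Things that resemble listed ones, but are neither listed nor needed, are in the scene too. What is shaped like the keeper_bar but brown is not meant.

How it is judged (in metres and radians):
On the way, in this order (a step that is already met when the one before it is completed fails the run):
1. the keeper bar lies down in both notches, lug up, and has been let go, the rod still in (less than 8 mm out) (x of keeper_bar in the frame of keeper_seat between -0.005 and 0.005 m and y of keeper_bar in the frame of keeper_seat between -0.015 and 0.015 m and z of keeper_bar in the frame of keeper_seat between -0.003 and 0.003 m and angle between keeper_bar's own z axis and vertical below 0.1 rad and angle between the y axis of keeper_bar and the y axis of cradle, either way round below 0.1 rad and contact force between the fingers and keeper_bar below 0.2 N and value of joint piston_rod below 0.008 m), for 0.2 s.
2. the fingers hold the rod drawn out to half stroke (22 to 38 mm) with the bar in place (x of keeper_bar in the frame of keeper_seat between -0.005 and 0.005 m and y of keeper_bar in the frame of keeper_seat between -0.015 and 0.015 m and z of keeper_bar in the frame of keeper_seat between -0.003 and 0.003 m and angle between keeper_bar's own z axis and vertical below 0.1 rad and angle between the y axis of keeper_bar and the y axis of cradle, either way round below 0.1 rad and value of joint piston_rod between 0.022 and 0.038 m and contact force between the fingers and cylinder above 2 N), for 0.2 s.
At the end, for the whole second after the job is handed in: Keeper bar in both notches (within 5 mm along the cylinder, 15 mm across, 3 mm in height, 0.1 rad), touched by no finger; fingers hold the rod 22 to 38 mm out and still; cylinder in its saddles within 4 mm in height and 0.08 rad (all of step 2 and z of cylinder in the frame of cradle between 0.022 and 0.03 m and angle between cylinder's own z axis and vertical below 0.08 rad and angle between the x axis of cylinder and the x axis of cradle, either way round below 0.08 rad and linear speed of keeper_bar below 0.02 m/s and velocity of joint piston_rod between -0.01 and 0.01 m/s and contact force between the fingers and keeper_bar below 0.2 N); the arm keeps its last pose, push and grip.
It fails at once if the cylinder is lifted or cocked out of its saddles (8 mm up, or 0.12 rad out of level or line) (z of cylinder in the frame of cradle above 0.034 m or angle between cylinder's own z axis and vertical above 0.12 rad or angle between the x axis of cylinder and the x axis of cradle, either way round above 0.12 rad).
It fails at once if the oil bottle, the micrometer or the loupe is moved by more than 20 mm, or the bottle is tipped (distance of any of oil_bottle, micrometer, loupe from where it was at the start of the episode above 0.02 m or angle between oil_bottle's own z axis and vertical above 0.3 rad).
It also fails if it takes over 58 s, if anything falls off the work surface, if the arm or the gripper's body presses on something with over 40 N, if the wrist force passes 120 N, or if a joint passes its speed limit or range.

### The arm

A 6-joint arm with a two-finger parallel gripper is mounted at the origin on the work surface; the furniture and walls round the work are solid. World frame = base frame: x ahead of the robot, y to its left, z up, the work surface at z = 0. Lengths are in mm, angles in rad, forces in N, time in s.
With the tool pointing down it reaches from about 350 to 775 mm from the base axis. Payload 7.3 kg.
Tool frame: the origin (TCP) lies midway between the tips of the shut fingers; the grasp point (between the pads) lies 19 mm behind it (grasp_offset is the z of the grasp point in the tool frame, in mm); z points along the fingers, y is the direction in which the jaws open and shut (so a half turn about z gives the same grasp; the last joint's range is limited). The gripper opens to 92 mm and grips with 3 to 60 N. Pads are 19 mm wide; open, the fingers measure 130 mm over their backs; the gripper's body (75 mm by 190 mm) begins 47 mm behind the grasp point.
Start: joints at [-1.279, 0.342, 1.524, -0, 1.275, -0.146], TCP at [222.597, -475.495, 226.741] pointing down, gripper open.
Joint ranges: [-2.53, 2.53], [-0.77, 2.02], [0.04, 2.7], [-1, 4.14], [0.28, 2.66], [-3.11, 3.11]. Speed limits (rad/s): [2.57, 2.57, 3.14, 3.14, 3.14, 3.14].

### API

Orientations are given as [roll, pitch, yaw] about the fixed x, y, z axes, in that order (R = Rz(yaw) Ry(pitch) Rx(roll)).
In Python, from plant import get_obs, capture, camera_model, close_job, boxes_of, regions_of, place_of, grasp_offset gives the robot as it stands. The module is installed in compiled form; this text tells all that it offers.
- The arm moves only by the tool send_rows, never from a script. Its argument "targets" is a list that holds one entry, the list of rows, each a list of 7 numbers: the turn, a rotation vector about the tool's x, y, z in degrees, then the shift along the tool's x, y, z in mm, then the closure, from -1 (fully open) to 1 (shut). A call has 1 to 5 rows; each row is the pose to reach, as a shift and turn from the pose commanded when the call began, along the tool's axes at that moment; what a row does not reach only later rows make up. A row lasts 1/12 s, in which the tool goes at most 41.7 mm and 7.16 degrees, less where a joint would pass 70% of its speed; a pose out of reach is approached as far as the arm can. A call with a gripper value outside its range is refused whole. The fingers move at their own pace and stop on an object; the grip force is fixed at half the most. Time passes only in rows, so rows that repeat a pose let the fingers close. It gives the time, the measured TCP pose, the force and the opening at its end, in the units of the state.
- get_obs(): the state, without advancing time (a new reading comes with each control period).
- capture(name): name is "scene" or "top" or "wrist"; returns the picture (480x640x3 uint8, red, green, blue); there is no depth.
- camera_model(name): a dict with "K" (3x3 intrinsics, pixels), "k1" (the pictures are not rectified: a ray, as slopes to the right and down, at radius r is drawn at 1 + k1 r^2 times it, then the intrinsics apply), "world_to_cam" (4x4, takes a point from world to camera coordinates). Camera axes: x right, y up, looking along -z (the intrinsics and any distortion apply to the point x, -y, -z); pixel columns grow to the right and rows downward; lengths in mm; the calibration is good to about 2 mm. A picture is of the moment at which its call begins: read the wrist's pose just before it. camera_model takes no time and is no camera call; for the wrist camera it gives the pose at the moment of the call.
- close_job(): hands the job in, once; it reports no verdict.
Trained networks look in the newest picture that a camera, given by its name, has taken for a name from the list of things; names that differ only in an ending like _2 or _b are one class to them, and where a whole thing is asked for, a point or a joint stands for the part that bears it (a point fixed in the world has none). Each returns a list of dicts, best first, with "conf" (0 to 1); they miss things now and then, are a little off and sometimes report something else, mostly with a low value. They report only what shows in the picture. A call takes as long as a camera call. They do not tell look-alikes from the thing itself.
- boxes_of(label, camera): "location" ([row, column] in pixels, amid what is visible of it).
- regions_of(label, camera): "region" (480x640 bool, what is visible of it) and "location" ([row, column] in pixels, amid what is visible of it).
- place_of(label, camera): "location" ([row, column] in pixels: a listed point, or the origin of a listed thing).
The state is a dict: "time": time; "joint_positions": joint angles; "dq": joint speeds; "tau": joint torques, N m; "tool_pos": TCP position; "tcp_rot": TCP orientation; "contact_force": force on the tool from outside, world axes, zero at the start; "moment": the same for the moment, N m; "grip_width": finger opening in mm.
Only numpy, scipy, OpenCV 4.12 (cv2) and the standard library are available. Lean on these libraries where they do the work, as an engineer would, in place of code of your own. Each camera call takes 0.05 s, during which the arm holds its last target.

## Working session

There is one attempt and no reset: what is moved stays moved. The work goes in short steps, Python scripts to look and compute and a tool call to move; the robot and the scene stay as the last step left them, time stands still between calls to the robot, and variables do not carry over. Pictures are saved under pics/ and viewed, and the job is handed in when it is done.

Besides the shell and the picture viewer there is one more tool, called after "Emit:" as name([rows], argument=value, ...), one row to a line, values as JSON. send_rows: Moves the arm, as the interface text tells. Its arguments: {"type":"object","properties":{"targets":{"type":"array","items":{"type":"array","items":{"type":"array","items":{"type":"number"}}}}},"required":["targets"]}

```bash
mkdir -p pics; cat > h.py <<'E'
import numpy as np, cv2
from plant import *
def snap(n,f):
    im=capture(n); cv2.imwrite('pics/'+f,im[:,:,::-1]); return im
def ray(cm,loc):
    K=np.array(cm['K']);k1=cm['k1'];T=np.array(cm['world_to_cam'])
    x=(loc[1]-K[0,2])/K[0,0];y=(loc[0]-K[1,2])/K[1,1]
    rd=np.hypot(x,y);r=rd
    for _ in range(30): r=rd/(1+k1*r*r)
    s=r/rd if rd>0 else 1
    d=np.array([x*s,-y*s,-1.]);R=T[:3,:3]
    d=R.T@d;c=-R.T@T[:3,3]
    return c,d/np.linalg.norm(d)
def atz(cm,loc,z):
    c,d=ray(cm,loc);return c+d*(z-c[2])/d[2]
def tri(rs):
    A=np.zeros((3,3));b=np.zeros(3)
    for c,d in rs:
        P=np.eye(3)-np.outer(d,d);A+=P;b+=P@c
    p=np.linalg.solve(A,b)
    return p,[np.linalg.norm((np.eye(3)-np.outer(d,d))@(p-c)) for c,d in rs]
def proj(cm,p):
    T=np.array(cm['world_to_cam']);q=T[:3,:3]@np.array(p)+T[:3,3]
    x,y=q[0]/-q[2],-q[1]/-q[2];s=1+cm['k1']*(x*x+y*y);K=np.array(cm['K'])
    return np.array([K[1,1]*y*s+K[1,2],K[0,0]*x*s+K[0,2]])
E
python3 - <<'E'
from h import *
np.set_printoptions(precision=1,suppress=True)
print(get_obs());print(grasp_offset() if callable(grasp_offset) else grasp_offset)
for c in ['scene','top','wrist']:
    snap(c,c+'0.png');cm=camera_model(c);print(c,cm)
for l in ['keeper_bar','cylinder','rod_fork','keeper_seat','cradle','oil_bottle','micrometer','loupe']:
    rr={}
    for c in ['scene','top']:
        r=place_of(l,c);cm=camera_model(c)
        print(l,c,[(np.array(a['location']),round(a['conf'],2),atz(cm,a['location'],{'rod_fork':46,'cylinder':26,'keeper_seat':54}.get(l,0))) for a in r[:3]])
        if r: rr[c]=ray(cm,r[0]['location'])
    if len(rr)==2: print('   tri',tri(list(rr.values())))
E
```

```text
{'time': 0.0, 'joint_positions': array([-1.3,  0.3,  1.5,  0. ,  1.3, -0.1]), 'dq': array([-0., -0.,  0.,  0., -0., -0.]), 'tau': array([ -0. , -43.1, -24.4,   0.1,   0.1,  -0. ]), 'tool_pos': array([ 222.5, -475.1,  226. ]), 'tcp_rot': array([-3.1, -0. ,  0.4]), 'contact_force': array([-1.2,  0. ,  0.9]), 'moment': array([-0. ,  0. ,  0.1]), 'grip_width': 92.20401351928285}
-18.8
scene {'K': array([[594.7,   0. , 316.7],
       [  0. , 594.7, 239.1],
       [  0. ,   0. ,   1. ]]), 'k1': -0.08397103725409581, 'world_to_cam': array([[   -1. ,     0.2,    -0. ,   463.2],
       [   -0.2,    -0.8,     0.6,    43. ],
       [    0.1,     0.6,     0.8, -1268.4],
       [    0. ,     0. ,     0. ,     1. ]])}
top {'K': array([[509.6,   0. , 320.2],
       [  0. , 509.6, 236.8],
       [  0. ,   0. ,   1. ]]), 'k1': 0.007440291578657163, 'world_to_cam': array([[    0. ,    -1. ,     0. ,   -24.8],
       [    1. ,     0. ,     0.1,  -490.1],
       [   -0.1,     0. ,     1. , -1332.5],
       [    0. ,     0. ,     0. ,     1. ]])}
wrist {'K': array([[349.2,   0. , 322.8],
       [  0. , 3
[... 1864 characters left out ...]
  0. ]))]
oil_bottle top [(array([188.8, 210.8]), 0.56, array([613.3, 280.5,   0. ]))]
   tri (array([612.6, 277.8,  12.3]), [np.float64(1.0360868829018617), np.float64(1.0360868829018683)])
micrometer scene [(array([363.6, 417.7]), 0.95, array([348.1, 265.3,   0. ]))]
micrometer top [(array([291.7, 213.1]), 0.68, array([339.9, 265.5,  -0. ]))]
   tri (array([343.4, 264.8,  -3.5]), [np.float64(3.9101492798680075), np.float64(3.9101492798680484)])
loupe scene [(array([307.3, 392.9]), 0.75, array([356.8, 141.4,   0. ]))]
loupe top [(array([285.7, 263.4]), 0.49, array([358.4, 133.3,   0. ]))]
   tri (array([356. , 134.9, -10.4]), [np.float64(2.0356301567473976), np.float64(2.0356301567473496)])
```

View pics/scene0.png

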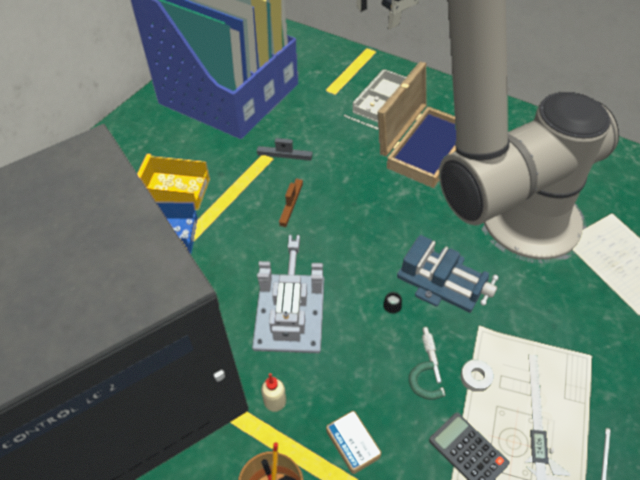

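View pics/top0.png

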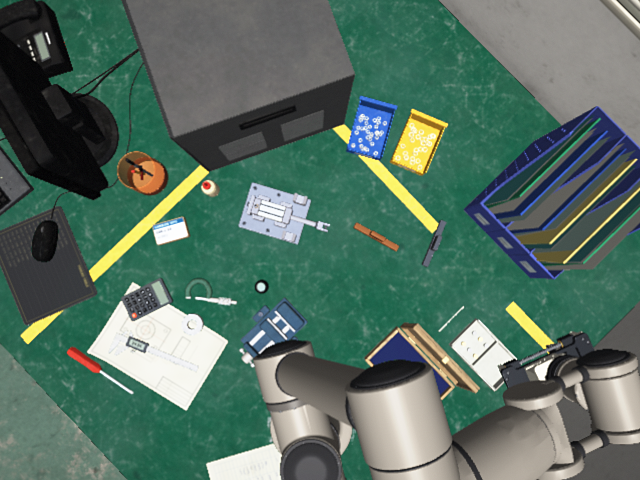

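View pics/wrist0.png

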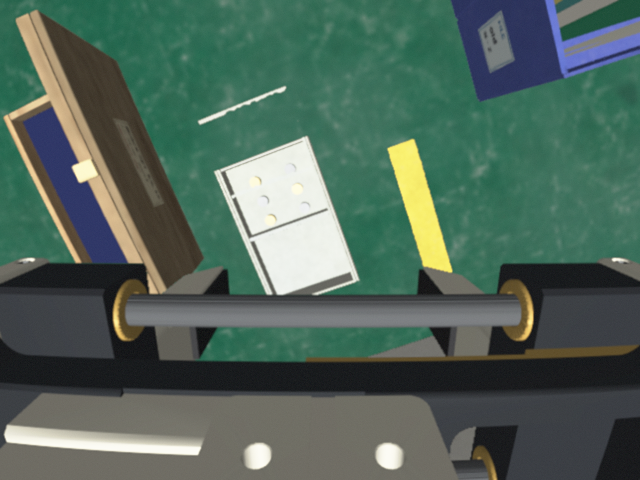

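```bash
cat >> h.py <<'E'
from scipy.spatial.transform import Rotation as Rot
def toolR():
    o=get_obs();return Rot.from_euler('xyz',o['tcp_rot']),np.array(o['tool_pos'])
def goto(p,yaw):
    R,t=toolR();Rt=Rot.from_euler('xyz',[np.pi,0,yaw])
    return (R.inv()*Rt).as_rotvec(degrees=True),R.inv().apply(np.array(p)-t)
E
python3 - <<'E'
from h import *
np.set_printoptions(precision=2,suppress=True)
print(get_obs()['tcp_rot'])
cm=camera_model('wrist');T=np.array(cm['world_to_cam']);R,t=toolR()
print('cam in tool',R.inv().apply(-T[:3,:3].T@T[:3,3]-t), (R.inv()*Rot.from_matrix(T[:3,:3].T)).as_matrix())
for c in ['scene','top']:
    cm=camera_model(c)
    for l in ['keeper_bar','cradle','cylinder','rod_fork']:
        for r in regions_of(l,c)[:3]:
            m=r['region'];ys,xs=np.nonzero(m)
            P=np.array([atz(cm,(a,b),10)[:2] for a,b in zip(ys,xs)])
            mu=P.mean(0);w,v=np.linalg.eigh(np.cov((P-mu).T))
            im=None
            print(c,l,r['conf'],len(ys),r['location'],mu,np.degrees(np.arctan2(v[1,1],v[0,1])),np.sqrt(w)*3.46)
E
```

```text
[3.14 0.   0.44]
cam in tool [  64.73   -1.13 -158.27] [[ 0.    0.97  0.25]
 [ 1.   -0.   -0.  ]
 [ 0.    0.25 -0.97]]
scene keeper_bar 0.9 645 [152.8, 282.6] [ 482.51 -322.29] 154.3481289715908 [ 53.69 112.7 ]
scene keeper_bar 0.81 487 [200.6, 291.0] [ 496.44 -162.63] 64.31015907537683 [ 23.84 131.85]
scene cradle 0.57 4076 [326.1, 288.3] [554.38 114.5 ] 76.33336578984678 [143.42 189.74]
scene cylinder 0.97 1365 [294.6, 291.0] [545.04  64.88] 74.56221036067917 [ 39.64 178.43]
scene cylinder 0.42 307 [254.8, 290.8] [520.89 -20.62] 75.1525848309739 [18.51 94.82]
scene rod_fork 0.81 254 [256.5, 292.3] [522.08 -17.25] 75.73122433640924 [16.02 90.33]
top keeper_bar 0.73 843 [212.0, 280.6] [550.57  89.12] 74.44334890472668 [ 37.27 191.39]
top keeper_bar 0.63 301 [233.8, 378.9] [ 495.23 -164.3 ] 62.14934457905001 [ 17.03 121.47]
top keeper_bar 0.58 360 [244.4, 434.0] [ 482.06 -316.61] 157.64043263601803 [ 20.81 118.97]
top cradle 0.7 2050 [219.9, 274.3] [551.84 106.3 ] 76.33647384771041 [141.03 172.95]
top cylinder 0.62 813 [215.6, 276.4] [550.93  90.68] 74.19018298310151 [ 36.96 188.26]
top rod_fork 0.79 224 [220.1, 316.7] [527.32   7.1 ] 74.1044265223938 [ 18.15 102.04]
```

```bash
python3 - <<'E'
from h import *
np.set_printoptions(precision=1,suppress=True)
y=np.radians(-23.5)
print(goto(np.array([483,-317,190])-30*np.array([np.cos(y),np.sin(y),0]),y))
E
```

```text
(array([ 0. , -0. , 48.6]), array([283.2, -55.7,  36.7]))
```

Emit:
send_rows([
  [[0, 0, 6, 36, -7, 5, -1], [0, 0, 12, 72, -14, 9, -1], [0, 0, 18, 108, -21, 14, -1], [0, 0, 24, 144, -28, 18, -1], [0, 0, 30, 180, -35, 23, -1]],
])

```text
time: 1.77
tool_pos: [372.0, -366.4, 203.8]
tcp_rot: [3.141, -0.0, -0.092]
contact_force: [0.1, -0.5, 0.6]
grip_width: 91.7
```

```bash
python3 - <<'E'
from h import *
np.set_printoptions(precision=1,suppress=True)
y=np.radians(-23.5)
print(goto(np.array([483,-317,190])-30*np.array([np.cos(y),np.sin(y),0]),y))
E
```

```text
(array([ 0. , -0. , 18.3]), array([ 77.6, -68.8,  13.8]))
```

Emit:
send_rows([
  [[0, 0, 6, 26, -23, 5, -1], [0, 0, 12, 52, -46, 10, -1], [0, 0, 18.3, 78, -69, 14, -1], [0, 0, 18.3, 78, -69, 14, -1], [0, 0, 18.3, 78, -69, 14, -1]],
])

```text
time: 2.18
tool_pos: [455.4, -304.1, 189.3]
tcp_rot: [-3.142, 0.001, -0.401]
contact_force: [0.3, -0.2, 0.4]
grip_width: 91.8
```

```bash
cat > look.py <<'E'
from h import *
import sys
np.set_printoptions(precision=2,suppress=True)
o=get_obs();print(o['tool_pos'],o['tcp_rot'],o['time'])
cm=camera_model('wrist');snap('wrist',sys.argv[1]+'.png')
import pickle;D={'cm':cm}
for l in sys.argv[2:]:
    D[l]=[(a['location'],a['conf']) for a in place_of(l,'wrist')]
    zr={'rod_fork':46,'cylinder':26,'keeper_seat':54}.get(l,0)
    for a in D[l][:3]: print(l,np.array(a[0]),round(a[1],2),atz(cm,a[0],zr))
pickle.dump(D,open(sys.argv[1]+'.pkl','wb'))
E
python3 look.py w1 keeper_bar; python3 - <<'E'
from h import *
for r in regions_of('keeper_bar','wrist')[:2]:
    im=cv2.imread('pics/w1.png');m=r['region'].astype(np.uint8)
    print(r['conf'],m.sum(),r['location'])
    cs,_=cv2.findContours(m,cv2.RETR_EXTERNAL,cv2.CHAIN_APPROX_NONE);cv2.drawContours(im,cs,-1,(0,0,255),1)
    cv2.imwrite('pics/w1r%d.png'%int(r['location'][1]),im)
E
ls pics
```

```text
[ 455.38 -304.11  189.32] [-3.14  0.   -0.4 ] 2.1833
keeper_bar [229.9 180.6] 0.87 [ 496.18 -162.02    0.  ]
keeper_bar [182.4 324.1] 0.67 [ 482.8  -317.39    0.  ]
0.69 2289 [179.3, 324.0]
0.59 2754 [236.8, 173.8]
scene0.png
top0.png
w1.png
w1r173.png
w1r324.png
wrist0.png
```

View pics/w1.png

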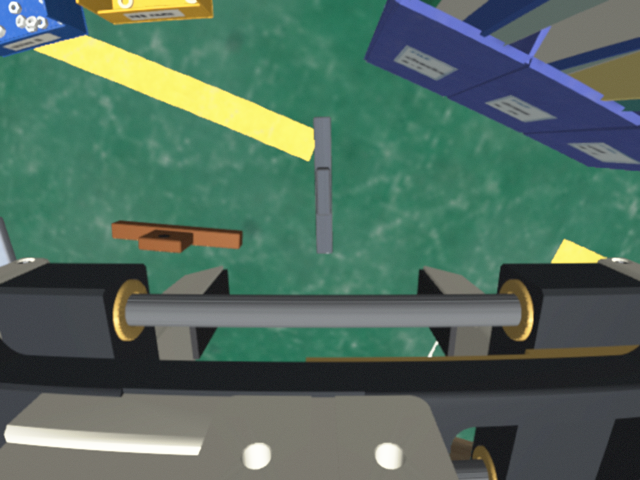

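```bash
python3 - <<'E'
from h import *
im=cv2.imread('pics/w1.png');c=im[105:265,270:380];cv2.imwrite('pics/w1c.png',cv2.resize(c,None,fx=3.7,fy=3.7,interpolation=cv2.INTER_CUBIC))
E
```

```text
(no output)
```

View pics/w1c.png

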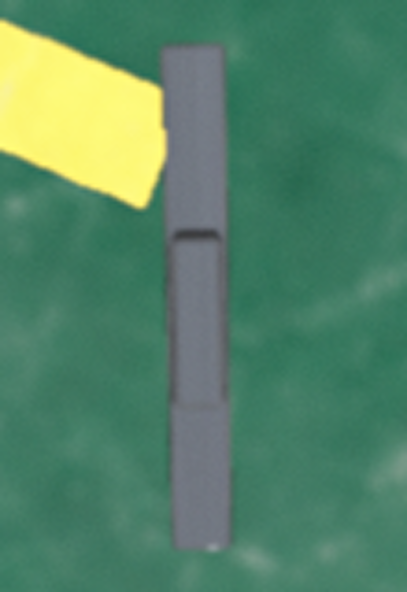

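```bash
python3 - <<'E'
from h import *
import pickle
np.set_printoptions(precision=2,suppress=True)
cm=pickle.load(open('w1.pkl','rb'))['cm']
f=lambda x,y,z:atz(cm,(105+(y+.5)/3.7-.5,270+(x+.5)/3.7-.5),z)
A=f(162,46,16);B=f(225,46,16);C=f(172,548,16);D=f(230,548,16)
print(A,B,C,D);a=(A+B)/2;c=(C+D)/2;d=a-c
print('len',np.linalg.norm(d),'w',np.linalg.norm(A-B),np.linalg.norm(C-D),'ctr',(a+c)/2,'ang',np.degrees(np.arctan2(d[1],d[0])))
A=f(173,237,50);B=f(220,237,50);C=f(174,405,50);D=f(221,405,50)
a=(A+B)/2;c=(C+D)/2;d=a-c
print('lug len',np.linalg.norm(d),'w',np.linalg.norm(A-B),'ctr',(a+c)/2,'ang',np.degrees(np.arctan2(d[1],d[0])))
y=np.radians(-23.5)
print(goto(np.array([483,-317,100]),y))
E
```

```text
[ 542.58 -332.04   16.  ] [ 536.56 -346.28   16.  ] [ 423.43 -283.67   16.  ] [ 417.37 -297.99   16.  ]
len 128.5926707192489 w 15.45832318994753 15.550607356831652 ctr [ 479.99 -315.     16.  ] ang -22.073965930561
lug len 38.783074826662464 w 10.669904108956745 ctr [ 480.49 -315.07   50.  ] ang -22.59400218890323
(array([ 0.02, -0.  ,  0.31]), array([31.17, -1.54, 89.86]))
```

```bash
python3 - <<'E'
from h import *
np.set_printoptions(precision=2,suppress=True)
print(get_obs()['tool_pos'],np.degrees(get_obs()['tcp_rot']))
print(goto(np.array([480.2,-315,110]),np.radians(-22.2)))
E
```

```text
[ 453.76 -306.1   189.86] [179.98  -0.   -23.19]
(array([ 0.02, -0.  , -0.99]), array([27.8 , -2.27, 79.86]))
```

Emit:
send_rows([
  [[0, 0, -1, 14, -1, 40, -1], [0, 0, -1, 28, -2.3, 80, -1], [0, 0, -1, 28, -2.3, 80, -1], [0, 0, -1, 28, -2.3, 80, -1]],
])

```text
time: 2.67
tool_pos: [479.2, -314.4, 107.7]
tcp_rot: [-3.14, 0.005, -0.389]
contact_force: [0.1, 0.5, 0.1]
grip_width: 91.8
```

```bash
python3 look.py w2 keeper_bar; python3 - <<'E'
from h import *
im=cv2.imread('pics/w2.png');c=im[100:300,250:400];cv2.imwrite('pics/w2c.png',cv2.resize(c,None,fx=3,fy=3,interpolation=cv2.INTER_CUBIC))
E
```

```text
[ 479.22 -314.39  107.69] [-3.14  0.01 -0.39] 2.6667
keeper_bar [279.9 145.9] 0.85 [ 496.14 -162.93    0.  ]
keeper_bar [226.6 328.4] 0.57 [ 480.83 -319.85    0.  ]
```

View pics/w2c.png

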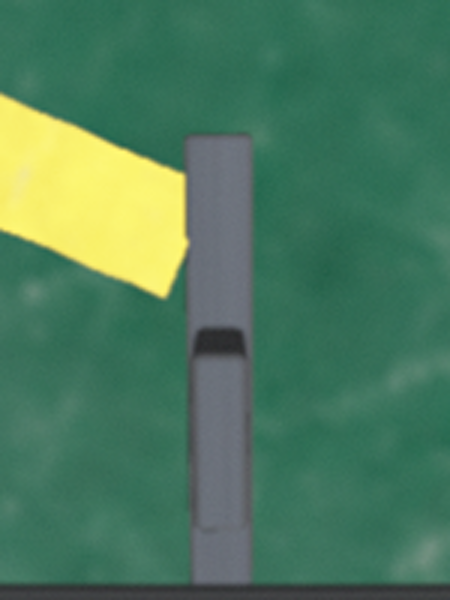

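```bash
python3 - <<'E'
from h import *
import pickle
np.set_printoptions(precision=2,suppress=True)
c1=pickle.load(open('w1.pkl','rb'))['cm'];c2=pickle.load(open('w2.pkl','rb'))['cm']
f=lambda x,y:(105+(y+.5)/3.7-.5,270+(x+.5)/3.7-.5)
g=lambda x,y:(100+(y+.5)/3-.5,250+(x+.5)/3-.5)
for a,b in [((196.5,237),(219.5,352)),((197.5,405),(220.5,528)),((162,46),(187,133)),((225,46),(252,133))]:
    print(tri([ray(c1,f(*a)),ray(c2,g(*b))]))
A=atz(c2,g(219.5,352),50);B=atz(c2,g(220.5,528),50);print((A+B)/2,A-B,np.degrees(np.arctan2(*(A-B)[1::-1])))
print(np.degrees(get_obs()['tcp_rot']))
print(goto([480.5,-315.5,24],np.radians(-22.3)))
E
```

```text
(array([ 498.21, -322.38,   46.36]), [np.float64(0.059666968602706476), np.float64(0.05966696860277746)])
(array([ 462.53, -307.79,   50.09]), [np.float64(0.17052388247616407), np.float64(0.17052388247618974)])
(array([ 543.44, -332.2 ,    5.33]), [np.float64(0.08482220280595605), np.float64(0.08482220280610202)])
(array([ 537.44, -346.91,    2.88]), [np.float64(0.04271126704370511), np.float64(0.04271126704374672)])
[ 480.68 -315.27   50.  ] [ 36.48 -14.68   0.  ] -21.921059787387875
[179.95  -0.12 -22.27]
(array([ 0.05, -0.12,  0.03]), array([-0.54,  0.04, 87.59]))
```

Emit:
send_rows([
  [[0, -0.1, 0, -0.5, 0, 35, -1], [0, -0.1, 0, -0.5, 0, 70, -1], [0, -0.1, 0, -0.5, 0, 88, -1], [0, -0.1, 0, -0.5, 0, 88, -1], [0, -0.1, 0, -0.5, 0, 88, -1]],
])

```text
time: 3.18
tool_pos: [481.0, -315.1, 23.8]
tcp_rot: [3.141, -0.001, -0.388]
contact_force: [-0.2, -0.4, 0.6]
grip_width: 92.2
```

Emit:
send_rows([
  [[0, 0, 0, 0, 0, 0, 1], [0, 0, 0, 0, 0, 0, 1], [0, 0, 0, 0, 0, 0, 1], [0, 0, 0, 0, 0, 0, 1], [0, 0, 0, 0, 0, 0, 1]],
])

```text
time: 3.6
tool_pos: [480.9, -314.4, 22.6]
tcp_rot: [3.141, 0.0, -0.388]
contact_force: [-0.1, 0.4, 0.9]
grip_width: 62.8
```

Emit:
send_rows([
  [[0, 0, 0, 0, 0, 0, 1], [0, 0, 0, 0, 0, 0, 1], [0, 0, 0, 0, 0, 0, 1]],
])

```text
time: 3.85
tool_pos: [480.6, -314.1, 21.7]
tcp_rot: [3.142, 0.002, -0.388]
contact_force: [0.5, -0.5, 0.3]
grip_width: 43.3
```

Emit:
send_rows([
  [[0, 0, 0, 0, 0, 0, 1], [0, 0, 0, 0, 0, 0, 1], [0, 0, 0, 0, 0, 0, 1], [0, 0, 0, 0, 0, 0, 1], [0, 0, 0, 0, 0, 0, 1]],
])

```text
time: 4.27
tool_pos: [480.5, -314.2, 21.6]
tcp_rot: [3.142, 0.002, -0.388]
contact_force: [0.6, -1.0, -1.7]
grip_width: 11.5
```

Emit:
send_rows([
  [[0, 0, 0, 0, 0, 0, 1], [0, 0, 0, 0, 0, 0, 1], [0, 0, 0, 0, 0, 0, 1]],
])

```text
time: 4.52
tool_pos: [480.6, -314.2, 21.6]
tcp_rot: [3.141, 0.002, -0.388]
contact_force: [0.5, -0.2, -2.2]
grip_width: 11.8
```

```bash
python3 - <<'E'
from h import *
np.set_printoptions(precision=2,suppress=True)
print(goto([485,0,190],np.radians(-15)))
E
```

```text
(array([-0.  ,  0.1 , -7.22]), array([-114.99, -292.53, -168.18]))
```

Emit:
send_rows([
  [[0, 0, 0, 0, 0, -20, 1], [0, 0, 0, 0, 0, -50, 1], [0, 0, 0, 0, 0, -80, 1], [0, 0, -1.5, -12, -30, -104, 1], [0, 0, -2.5, -24, -60, -128, 1]],
])

```text
time: 4.93
tool_pos: [480.9, -249.9, 150.6]
tcp_rot: [-3.142, 0.002, -0.346]
contact_force: [0.1, 0.4, -3.1]
grip_width: 11.8
```

```bash
python3 - <<'E'
from h import *
np.set_printoptions(precision=2,suppress=True)
print(goto([485,0,190],np.radians(-15)))
E
```

```text
(array([-0.  ,  0.09, -4.81]), array([ -80.94, -236.53,  -39.25]))
```

Emit:
send_rows([
  [[0, 0, -1, -13, -35, -8, 1], [0, 0, -2, -26, -70, -16, 1], [0, 0, -3, -39, -105, -24, 1], [0, 0, -4, -52, -140, -32, 1], [0, 0, -4.8, -65, -175, -39, 1]],
])

```text
time: 5.35
tool_pos: [478.4, -61.2, 189.1]
tcp_rot: [-3.141, 0.002, -0.26]
contact_force: [0.9, -0.3, -3.5]
grip_width: 12.1
```

Emit:
send_rows([
  [[0, 0, 0, -8, -30, 0, 1], [0, 0, 0, -16, -60, 0, 1], [0, 0, 0, -16, -60, 0, 1], [0, 0, 0, -16, -60, 0, 1]],
])

```text
time: 5.68
tool_pos: [478.6, 0.6, 188.7]
tcp_rot: [3.142, 0.003, -0.257]
contact_force: [0.1, -1.0, -3.9]
grip_width: 11.7
```

```bash
python3 look.py w3 keeper_bar keeper_seat cradle cylinder rod_fork
```

```text
[478.64   0.6  188.69] [ 3.14  0.   -0.26] 5.6833
keeper_bar [154.4 477.7] 0.89 [ 496.39 -161.55    0.  ]
keeper_bar [268.4 327. ] 0.59 [419.76  11.45   0.  ]
keeper_seat [175.7 238.1] 0.76 [536.43  58.42  54.  ]
cylinder [171.2 179.7] 0.61 [554.01 116.51  26.  ]
rod_fork [174.6 335.9] 0.72 [515.79 -20.7   46.  ]
```

View pics/w3.png

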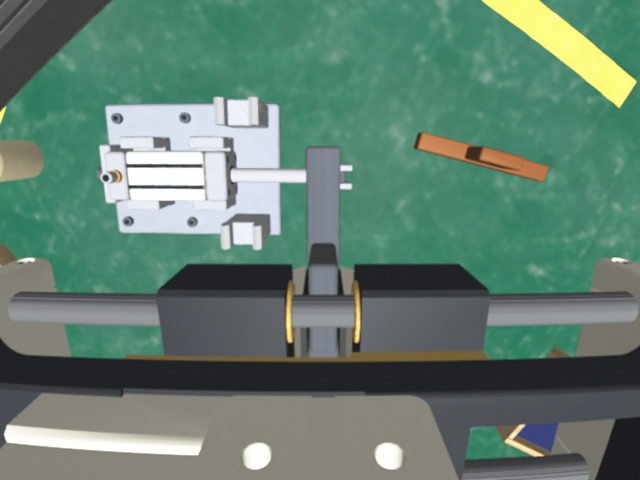

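```bash
python3 - <<'E'
from h import *
im=cv2.imread('pics/w3.png');c=im[85:255,90:290];cv2.imwrite('pics/w3c.png',cv2.resize(c,None,fx=3.5,fy=3.5,interpolation=cv2.INTER_CUBIC))
E
```

```text
(no output)
```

View pics/w3c.png

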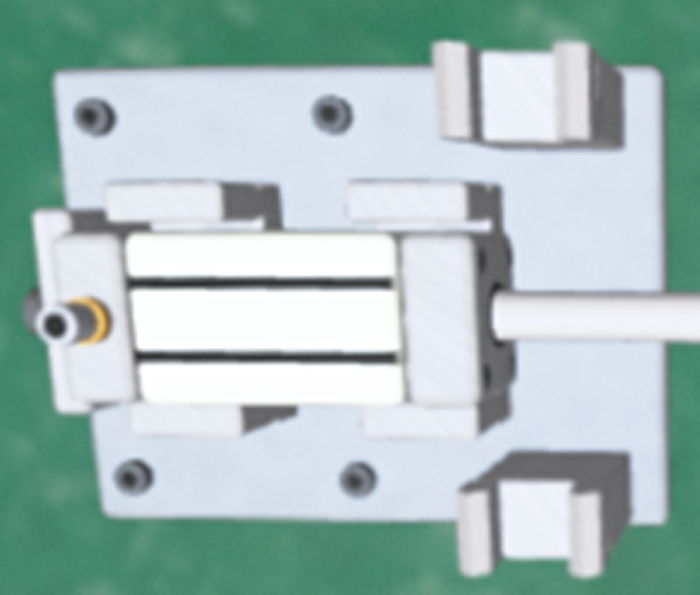

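```bash
cat > fit.py <<'E'
from h import *
from scipy.optimize import least_squares
def fit(cm,pts,p0=(560,110,75),free=False):
    # pts: list of (model xyz, (row,col))
    def res(p):
        a=np.radians(p[2]);R=np.array([[np.cos(a),-np.sin(a),0],[np.sin(a),np.cos(a),0],[0,0,1]])
        t=np.array([p[0],p[1],p[3] if len(p)>3 else 0])
        return np.concatenate([proj(cm,R@np.array(m)+t)-np.array(q) for m,q in pts])
    r=least_squares(res,list(p0)+([0] if free else []),loss='soft_l1',f_scale=1.)
    a=np.radians(r.x[2]);X=np.array([np.cos(a),np.sin(a)])
    return r.x,res(r.x).reshape(-1,2),r.x[:2]-61*X
E
python3 - <<'E'
from fit import *
import pickle
np.set_printoptions(precision=2,suppress=True)
cm=pickle.load(open('w3.pkl','rb'))['cm']
g=lambda x,y:(85+(y+.5)/3.5-.5,90+(x+.5)/3.5-.5)
pts=[((-87.5,-62,12),g(663,68)),((-87.5,62,12),g(667,523)),((77.5,-62,12),g(57,72)),((77.5,62,12),g(103,517)),
((-78,-60,70),g(588,43)),((-78,-40,70),g(590,138)),((-44,-60,70),g(434,43)),((-44,-40,70),g(442,139)),
((-78,40,70),g(602,490)),((-78,60,70),g(603,576)),((-44,40,70),g(459,490)),((-44,60,70),g(461,574)),
((-78,-40,12),g(622,147)),((-78,40,12),g(630,455))]
for fr in (0,1):
    x,r,s=fit(cm,pts,free=fr);print(x,s);print(r.T)
print(np.degrees(get_obs()['tcp_rot']))
E
```

```text
[552.35 113.16  74.54] [536.09  54.37]
[[-1.07  0.91 -1.06  0.53 -0.52 -0.17 -0.53 -0.59  1.54  0.52  1.03  0.51
   1.18 -1.66]
 [ 0.6   1.23 -1.66  0.1   0.21  0.26 -0.6  -1.62 -0.4   0.05 -0.96 -0.09
   2.32  1.73]]
[552.43 113.95  74.54  -3.29] [536.17  55.16]
[[-0.5   0.22 -0.52 -0.12  0.26  0.27  0.25 -0.15  0.8  -0.47  0.3  -0.46
   1.5  -2.15]
 [ 0.18  0.83 -0.38  1.16 -0.03  0.01 -0.3  -1.34 -0.67 -0.22 -0.76  0.09
   2.    1.41]]
[180.     0.11 -15.02]
```

Emit:
send_rows([
  [[0, 0, 0, 0, -31, 9, 1], [0, 0, 0, 0, -62, 18, 1], [0, 0, 0, 0, -93, 27, 1], [0, 0, 0, 0, -123, 35, 1], [0, 0, 0, 0, -123, 35, 1]],
])

```text
time: 6.4
tool_pos: [511.0, 121.5, 152.2]
tcp_rot: [-3.14, 0.004, -0.259]
contact_force: [-0.8, 0.1, -3.3]
grip_width: 11.8
```

Emit:
send_rows([
  [[0, 0, 0, 0, 0, 0, 1], [0, 0, 0, 0, 0, 0, 1]],
])

```text
time: 6.57
tool_pos: [510.8, 117.3, 153.7]
tcp_rot: [3.141, 0.002, -0.261]
contact_force: [0.1, -0.5, -3.6]
grip_width: 12.0
```

```bash
python3 look.py w4 keeper_seat cylinder rod_fork; python3 - <<'E'
from h import *
im=cv2.imread('pics/w4.png')
cv2.imwrite('pics/w4c.png',cv2.resize(im[50:280,290:540],None,fx=2.6,fy=2.6,interpolation=cv2.INTER_CUBIC)[:600])
E
```

```text
[510.78 117.28 153.75] [ 3.14  0.   -0.26] 6.5667
keeper_seat [179.8 391.5] 0.68 [537.4   57.86  54.  ]
cylinder [177.8 314.8] 0.8 [551.04 113.2   26.  ]
rod_fork [181.4 493.8] 0.63 [515.23 -20.12  46.  ]
```

View pics/w4c.png

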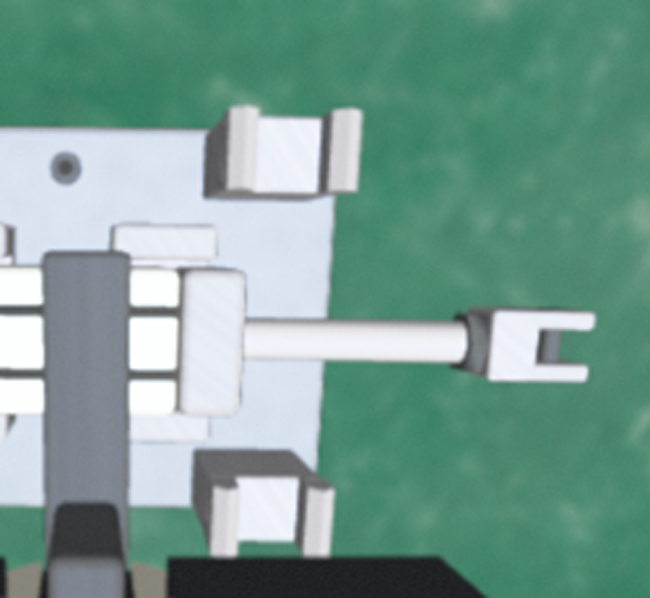

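View pics/w4.png

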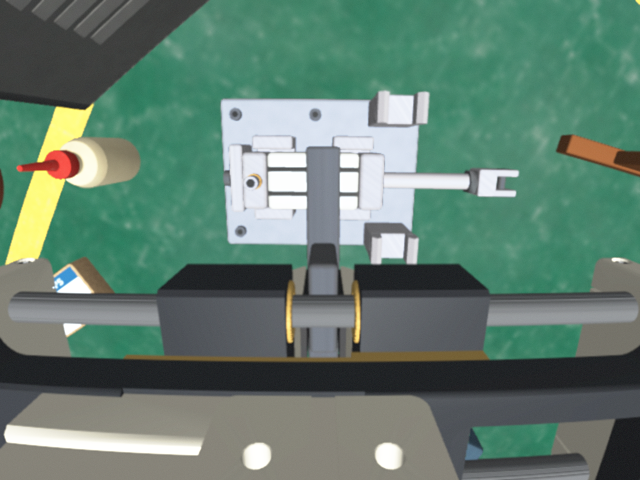

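```bash
python3 - <<'E'
from fit import *
import pickle
np.set_printoptions(precision=2,suppress=True)
cm=pickle.load(open('w4.pkl','rb'))['cm'];cm3=pickle.load(open('w3.pkl','rb'))['cm']
g=lambda x,y:(50+(y+.5)/2.6-.5,290+(x+.5)/2.6-.5)
pts=[((77.5,-62,12),(100,222)),((77.5,62,12),(243,229)),
((-78,-60,70),g(362,110)),((-78,-40,70),g(357,191)),((-44,-60,70),g(231,108)),((-44,-40,70),g(229,190)),
((-78,40,70),g(334,488)),((-78,60,70),g(331,556)),((-44,40,70),g(212,487)),((-44,60,70),g(212,555)),
((-44,-40,12),g(206,197)),((-44,40,12),g(194,451)),((-87.5,0,12),g(326.5,340))]
for fr in (0,1):
    x,r,s=fit(cm,pts[:-1],free=fr);print(x,s);print(r.T)
# bar projected
R,t=toolR()
print(t,np.degrees(get_obs()['tcp_rot']))
cmn=camera_model('wrist')
for c in (cm,cmn):
  for p in [(65.5,-8,5.6),(65.5,8,5.6),(20,-6,-28.4),(20,6,-28.4)]: print(proj(c,R.apply(p)+t))
print('meas',g(44,253),g(129,253),g(62,505),g(119,505))
E
```

```text
[552.67 114.41  74.63] [536.49  55.6 ]
[[-1.79  1.36 -0.59 -0.36 -0.97 -0.93  1.13  1.29  1.16  1.43  1.21 -1.82]
 [-3.32 -2.25  1.04  0.93 -0.02 -0.43  1.31  0.33  1.23  0.02 -2.28 -0.99]]
[552.29 113.71  74.62  -4.3 ] [536.11  54.89]
[[-0.91  0.26  0.7   0.36  0.34 -0.19 -0.11 -0.35 -0.09 -0.22  1.73 -2.61]
 [-0.88 -0.15  0.28  0.21  0.15 -0.26  0.76 -0.17  1.46  0.26 -1.99 -0.68]]
[510.91 116.92 154.31] [-179.99    0.06  -15.02]
[144.11 306.18]
[144.18 341.41]
[263.64 308.44]
[263.69 339.2 ]
[144.71 305.37]
[144.73 340.46]
[263.7  307.58]
[263.71 338.21]
meas (147.0, 306.61538461538464) (147.0, 339.3076923076923) (243.9230769230769, 313.53846153846155) (243.9230769230769, 335.46153846153845)
```

```bash
python3 - <<'E'
from h import *
np.set_printoptions(precision=2,suppress=True)
print(goto([536.2,55,100],np.radians(-15.4)))
E
```

```text
(array([-0.01,  0.06,  0.38]), array([40.53, 53.27, 54.25]))
```

Emit:
send_rows([
  [[0, 0, 0.4, 14, 18, 6, 1], [0, 0, 0.4, 28, 36, 14, 1], [0, 0, 0.4, 40.5, 53.3, 25, 1], [0, 0, 0.4, 40.5, 53.3, 40, 1], [0, 0, 0.4, 40.5, 53.3, 54, 1]],
])

```text
time: 7.18
tool_pos: [536.8, 54.0, 99.8]
tcp_rot: [-3.141, 0.0, -0.271]
contact_force: [-0.4, 0.8, -3.5]
grip_width: 11.3
```

Emit:
send_rows([
  [[0, 0, 0, 0, 0, 0, 1], [0, 0, 0, 0, 0, 0, 1], [0, 0, 0, 0, 0, 0, 1]],
])

```text
time: 7.43
tool_pos: [536.6, 55.9, 100.8]
tcp_rot: [-3.141, 0.0, -0.268]
contact_force: [-0.4, 0.7, -3.1]
grip_width: 11.7
```

```bash
python3 look.py w5; python3 - <<'E'
from h import *
im=cv2.imread('pics/w5.png')
cv2.imwrite('pics/w5c.png',cv2.resize(im[40:280,220:460],None,fx=2.5,fy=2.5,interpolation=cv2.INTER_CUBIC))
np.set_printoptions(precision=2,suppress=True)
print(goto([536.2,55,100],np.radians(-15.4)))
E
```

```text
[536.6   55.88 100.8 ] [-3.14  0.   -0.27] 7.4333
(array([-0.03, -0.01,  0.08]), array([-0.26,  1.1 ,  1.  ]))
```

View pics/w5c.png

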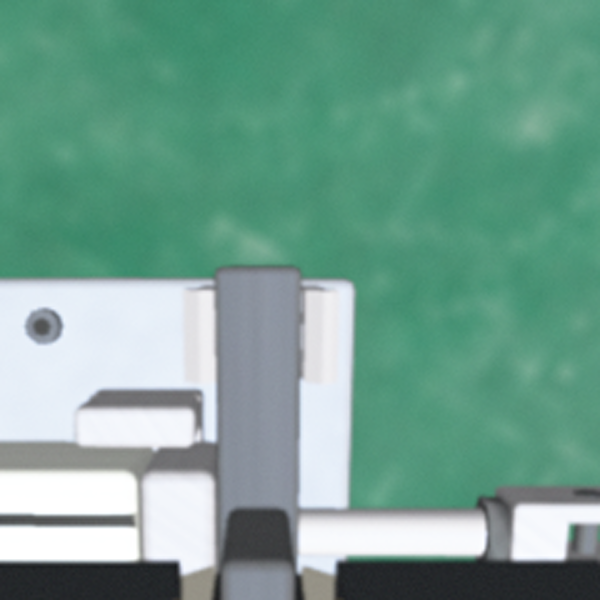

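Emit:
send_rows([
  [[0, 0, 0.1, 0, 0.8, 4, 1], [0, 0, 0.1, 0, 0.8, 8, 1], [0, 0, 0.1, 0, 0.8, 12, 1], [0, 0, 0.1, 0, 0.8, 16, 1], [0, 0, 0.1, 0, 0.8, 16, 1]],
])

```text
time: 7.9
tool_pos: [535.2, 55.4, 82.8]
tcp_rot: [3.141, 0.003, -0.269]
contact_force: [-0.1, 0.4, -2.2]
grip_width: 11.8
```

Emit:
send_rows([
  [[0, 0, 0, 0, 0, 2, 1], [0, 0, 0, 0, 0, 4, 1], [0, 0, 0, 0, 0, 6, 1], [0, 0, 0, 0, 0, 7, 1], [0, 0, 0, 0, 0, 7, 1]],
])

```text
time: 8.32
tool_pos: [535.7, 55.3, 76.6]
tcp_rot: [-3.142, 0.002, -0.269]
contact_force: [-0.6, -0.0, -2.8]
grip_width: 12.0
```

Emit:
send_rows([
  [[0, 0, 0, 0, 0, 0.5, 1], [0, 0, 0, 0, 0, 1, 1], [0, 0, 0, 0, 0, 1, 1], [0, 0, 0, 0, 0, 1, 1]],
])

```text
time: 8.65
tool_pos: [535.9, 55.3, 75.9]
tcp_rot: [-3.141, 0.002, -0.269]
contact_force: [-0.0, -0.5, -3.1]
grip_width: 11.6
```

```bash
python3 - <<'E'
from h import *
snap('top','top6.png');snap('scene','scene6.png')
for n,r in (('top',(180,240,250,345)),('scene',(220,350,240,340))):
    im=cv2.imread('pics/%s6.png'%n)[r[0]:r[1],r[2]:r[3]];cv2.imwrite('pics/%s6c.png'%n,cv2.resize(im,None,fx=5,fy=5,interpolation=cv2.INTER_CUBIC))
E
```

```text
(no output)
```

View pics/scene6c.png

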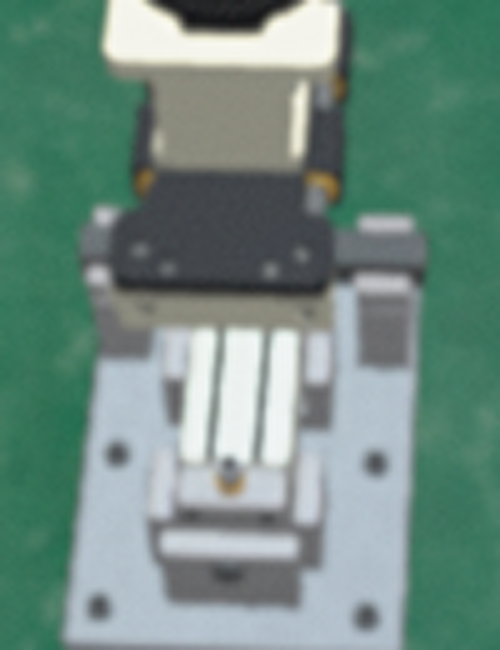

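The scene picture (crop) shows the bar lying between the tips of both posts. I lower it until the force shows the floors.

Emit:
send_rows([
  [[0, 0, 0, 0, 0, 0.5, 1], [0, 0, 0, 0, 0, 1, 1], [0, 0, 0, 0, 0, 1.5, 1], [0, 0, 0, 0, 0, 1.5, 1]],
])

```text
time: 9.08
tool_pos: [536.0, 55.4, 75.6]
tcp_rot: [-3.141, 0.001, -0.269]
contact_force: [-3.6, 0.0, 7.6]
grip_width: 11.7
```

Emit:
send_rows([
  [[0, 0, 0, 0, 0, -0.7, 1], [0, 0, 0, 0, 0, -0.7, 0.5], [0, 0, 0, 0, 0, -0.7, -0.2], [0, 0, 0, 0, 0, -0.7, -0.2], [0, 0, 0, 0, 0, -0.7, -0.2]],
])

```text
time: 9.5
tool_pos: [536.0, 55.3, 75.0]
tcp_rot: [-3.141, 0.001, -0.269]
contact_force: [-0.5, -0.3, 0.7]
grip_width: 33.7
```

Emit:
send_rows([
  [[0, 0, 0, 0, 0, 0, -0.2], [0, 0, 0, 0, 0, 0, -0.2], [0, 0, 0, 0, 0, 0, -0.2], [0, 0, 0, 0, 0, 0, -0.2]],
])

```text
time: 9.83
tool_pos: [535.9, 55.3, 75.0]
tcp_rot: [-3.141, 0.002, -0.269]
contact_force: [-1.2, 0.8, 0.5]
grip_width: 54.6
```

Emit:
send_rows([
  [[0, 0, 0, 0, 0, -15, -0.2], [0, 0, 0, 0, 0, -45, -0.5], [0, 0, 0, 0, 0, -80, -1], [0, 0, 0, 0, 0, -115, -1], [0, 0, 0, 0, 0, -115, -1]],
])

```text
time: 10.25
tool_pos: [539.5, 55.2, 197.0]
tcp_rot: [-3.139, -0.01, -0.269]
contact_force: [1.8, -0.2, 0.6]
grip_width: 76.9
```

```bash
python3 - <<'E'
from h import *
np.set_printoptions(precision=2,suppress=True)
print(get_obs()['joint_positions'])
print(goto([536-40*.967,55+40*.26,190],np.radians(-15.4)))
E
python3 look.py w7 keeper_bar keeper_seat rod_fork
```

```text
[-0.04  0.39  1.53  0.    1.21  1.8 ]
(array([-0.17, -0.6 , -0.  ]), array([-43.44,   1.41,   6.58]))
[539.5   55.22 197.03] [-3.14 -0.01 -0.27] 10.25
keeper_bar [200.4 533.2] 0.87 [ 495.14 -160.87    0.  ]
keeper_bar [226.3 325.7] 0.7 [525.7   56.44   0.  ]
keeper_seat [227.1 325.7] 0.61 [536.23  53.87  54.  ]
rod_fork [226.4 408.1] 0.58 [515.35 -18.26  46.  ]
```

View pics/w7.png

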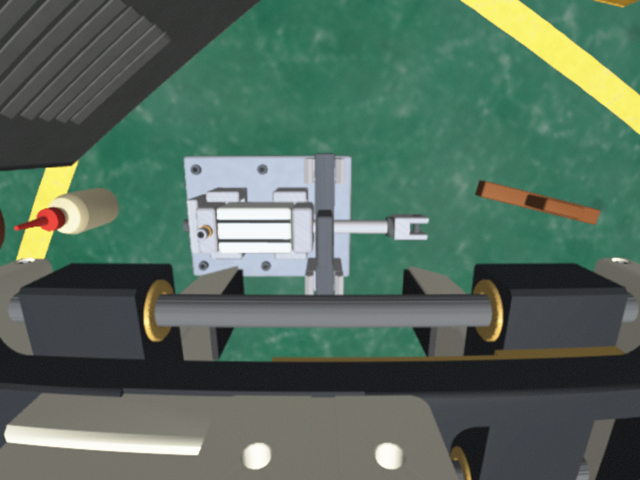

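```bash
python3 - <<'E'
from h import *
import pickle
np.set_printoptions(precision=2,suppress=True)
D=[pickle.load(open(f'w{i}.pkl','rb')) for i in (3,4,7)]
print(tri([ray(d['cm'],d['rod_fork'][0][0]) for d in D]))
print(np.degrees(get_obs()['tcp_rot']),goto([500,-77,190],np.radians(74.6)))
E
```

```text
(array([515.42, -19.71,  45.82]), [np.float64(1.0483471260876984), np.float64(0.48525625631174535), np.float64(1.4086060071734137)])
[179.98   0.2  -15.42] (array([ -0.14,   0.17, -90.02]), array([  1.14, 136.89,  -0.9 ]))
```

Emit:
send_rows([
  [[0, 0, -7, 0, 22, 0, -1], [0, 0, -14, 0, 44, 0, -1], [0, 0, -21, 0, 66, 0, -1], [0, 0, -28, 0, 88, 0, -1], [0, 0, -35, 0, 110, 0, -1]],
])

```text
time: 10.87
tool_pos: [505.5, -51.4, 188.3]
tcp_rot: [-3.138, 0.004, 0.348]
contact_force: [1.0, 0.5, 0.6]
grip_width: 91.7
```

```bash
python3 - <<'E'
from h import *
np.set_printoptions(precision=2,suppress=True)
print(np.degrees(get_obs()['tcp_rot']),goto([508,-47,180],np.radians(74.6)))
E
```

```text
[-179.82    0.24   19.94] (array([ -0.28,   0.14, -54.66]), array([ 3.89, -3.29,  8.25]))
```

Emit:
send_rows([
  [[0, 0, -7, 1, -1, 2, -1], [0, 0, -14, 2, -2, 4, -1], [0, 0, -21, 3, -3, 6, -1], [0, 0, -28, 4, -3, 8, -1], [0, 0, -35, 4, -3, 8, -1]],
])

```text
time: 11.28
tool_pos: [508.5, -46.4, 179.9]
tcp_rot: [-3.136, 0.002, 0.959]
contact_force: [-0.3, 0.3, -0.6]
grip_width: 92.0
```

Emit:
send_rows([
  [[0, 0, -7, 0, 0, 0, -1], [0, 0, -14, 0, 0, 0, -1], [0, 0, -19.7, 0, 0, 0, -1], [0, 0, -19.7, 0, 0, 0, -1], [0, 0, -19.7, 0, 0, 0, -1]],
])

```text
time: 11.7
tool_pos: [508.9, -46.5, 180.8]
tcp_rot: [-3.137, -0.0, 1.293]
contact_force: [0.1, 0.9, 0.1]
grip_width: 91.9
```

```bash
python3 look.py w8 keeper_bar keeper_seat rod_fork;  python3 - <<'E'
from h import *
np.set_printoptions(precision=2,suppress=True)
print(np.degrees(get_obs()['tcp_rot']),goto([515.5,-19.5,100],np.radians(74.6)))
E
```

```text
[508.88 -46.45 180.77] [-3.14 -0.    1.29] 11.7
keeper_bar [ 98.  324.7] 0.86 [538.34  60.15   0.  ]
keeper_bar [321.7 341.2] 0.8 [ 493.94 -161.88    0.  ]
keeper_seat [ 95.3 320.7] 0.69 [533.95  56.08  54.  ]
rod_fork [191.6 325.6] 0.75 [517.07 -17.7   46.  ]
[-179.87   -0.     74.18] (array([-0.13, -0.  , -0.42]), array([27.72, -1.31, 81.69]))
```

View pics/w8.png

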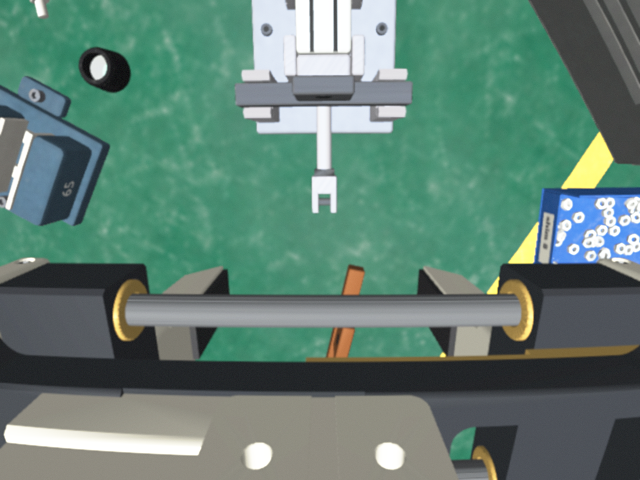

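Emit:
send_rows([
  [[-0.1, 0, -0.4, 10, -0.5, 25, -1], [-0.1, 0, -0.4, 20, -1, 55, -1], [-0.1, 0, -0.4, 28, -1, 85, -1], [-0.1, 0, -0.4, 28, -1, 110, -1], [-0.1, 0, -0.4, 28, -1, 110, -1]],
])

```text
time: 12.32
tool_pos: [512.8, -18.4, 67.7]
tcp_rot: [-3.133, 0.001, 1.303]
contact_force: [-1.2, 0.2, -1.1]
grip_width: 91.8
```

```bash
python3 - <<'E'
from h import *
np.set_printoptions(precision=2,suppress=True)
print(get_obs()['tool_pos'],np.degrees(get_obs()['tcp_rot']),goto([515.9,-19,27],np.radians(74.6)))
E
```

```text
[512.8  -18.36  67.7 ] [-179.49    0.04   74.66] (array([-0.51,  0.04,  0.06]), array([ 0.23,  3.52, 40.67]))
```

Emit:
send_rows([
  [[0, 0, 0, 0, 1, 15, -1], [0, 0, 0, 0, 2, 30, -1], [0, 0, 0, 0, 2, 40, -1], [0, 0, 0, 0, 2, 40, -1], [0, 0, 0, 0, 2, 40, -1]],
])

```text
time: 12.73
tool_pos: [518.1, -20.0, 32.6]
tcp_rot: [3.142, -0.0, 1.303]
contact_force: [0.8, 0.6, 0.6]
grip_width: 92.0
```

```bash
python3 - <<'E'
from h import *
np.set_printoptions(precision=2,suppress=True)
print(get_obs()['tool_pos'],np.degrees(get_obs()['tcp_rot']),goto([515.9,-19,27],np.radians(74.6)))
E
```

```text
[518.08 -20.02  32.6 ] [180.    -0.01  74.65] (array([ 0.  , -0.01,  0.05]), array([ 0.41, -2.38,  5.6 ]))
```

Emit:
send_rows([
  [[0, 0, 0, 0.5, -1.5, 4, -1], [0, 0, 0, 0.5, -1.5, 4, -1], [0, 0, 0, 0.5, -1.5, 4, -0.5], [0, 0, 0, 0.5, -1.5, 4, 0], [0, 0, 0, 0.5, -1.5, 4, 0.3]],
])

```text
time: 13.15
tool_pos: [516.8, -19.0, 28.4]
tcp_rot: [3.141, -0.0, 1.303]
contact_force: [0.6, 0.2, 0.6]
grip_width: 76.4
```

Emit:
send_rows([
  [[0, 0, 0, 0, 0, 0, 0.3], [0, 0, 0, 0, 0, 0, 0.3], [0, 0, 0, 0, 0, 0, 0.3], [0, 0, 0, 0, 0, 0, 0.3], [0, 0, 0, 0, 0, 0, 0.3]],
])

```text
time: 13.57
tool_pos: [516.6, -19.0, 28.0]
tcp_rot: [-3.142, -0.0, 1.304]
contact_force: [-0.1, -0.1, 0.9]
grip_width: 43.3
```

```bash
python3 - <<'E'
from h import *
np.set_printoptions(precision=2,suppress=True)
print(get_obs()['tool_pos'],np.degrees(get_obs()['tcp_rot']),goto([515.9,-19,27],np.radians(74.6)))
E
python3 look.py w9 rod_fork
```

```text
[516.58 -18.97  28.02] [-180.     -0.01   74.69] (array([-0.  , -0.01,  0.09]), array([-0.21, -0.64,  1.02]))
[516.58 -18.97  28.02] [-3.14 -0.    1.3 ] 13.5667
rod_fork [302.4 321.7] 0.91 [514.61 -18.03  46.  ]
```

View pics/w9.png

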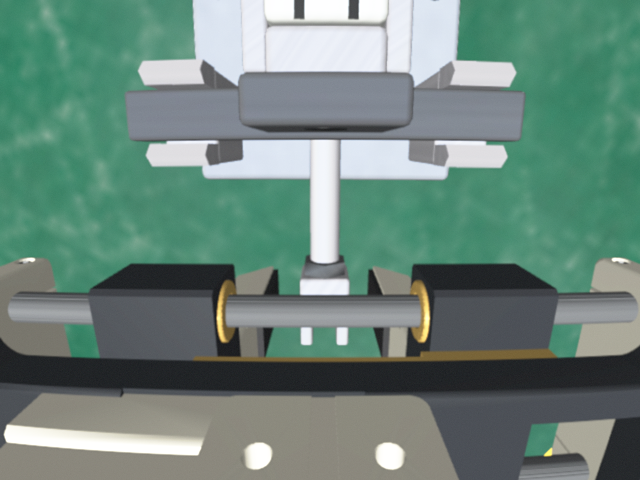

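The picture shows the fork (cols 301–347) centred between the fingers and the bar (row 115) seated in both notches. Closing.

Emit:
send_rows([
  [[0, 0, 0, 0, -0.5, 1, 1], [0, 0, 0, 0, -0.5, 1, 1], [0, 0, 0, 0, -0.5, 1, 1], [0, 0, 0, 0, -0.5, 1, 1], [0, 0, 0, 0, -0.5, 1, 1]],
])

```text
time: 14.08
tool_pos: [516.2, -18.9, 27.0]
tcp_rot: [3.141, -0.0, 1.303]
contact_force: [0.8, -0.4, -1.8]
grip_width: 20.0
```

Emit:
send_rows([
  [[0, 0, 0, 0, 0, 0, 1], [0, 0, 0, 0, 0, 0, 1], [0, 0, 0, 0, 0, 0, 1], [0, 0, 0, 0, 0, 0, 1]],
])

```text
time: 14.42
tool_pos: [516.2, -18.9, 27.0]
tcp_rot: [3.141, -0.0, 1.303]
contact_force: [0.2, -0.0, -2.3]
grip_width: 19.6
```

```bash
python3 look.py w10;python3 - <<'E'
from h import *
print(get_obs())
E
```

```text
[516.17 -18.86  27.01] [ 3.14 -0.    1.3 ] 14.4167
{'time': 14.4667, 'joint_positions': array([-1.85017634e-01,  5.77024103e-01,  1.78224049e+00,  1.68571150e-04,
        7.82156973e-01,  8.22681014e-02]), 'dq': array([ 3.02087593e-04, -7.00988155e-04,  9.41984121e-05, -1.97625626e-03,
        1.35779773e-03, -8.98508420e-04]), 'tau': array([ 3.71183027e-01, -4.75998867e+01, -1.61192107e+01, -4.75626974e-02,
        4.04433897e-01, -2.12199418e-01]), 'tool_pos': array([516.15774288, -18.83809252,  27.04016537]), 'tcp_rot': array([ 3.14143192e+00, -1.32488129e-04,  1.30339103e+00]), 'contact_force': array([ 0.76899076, -0.09771711, -1.84430818]), 'moment': array([-0.08042935, -0.22913237, -0.21192799]), 'grip_width': 19.254541513616974}
```

View pics/w10.png

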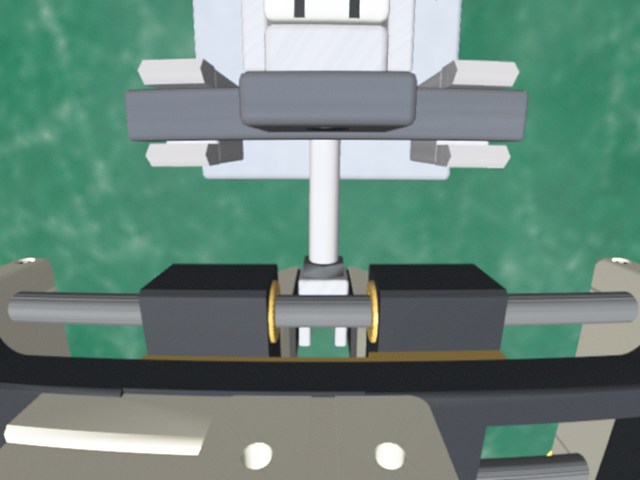

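Emit:
send_rows([
  [[0, 0, 0, -1, 0, 0.2, 1], [0, 0, 0, -2, 0, 0.2, 1], [0, 0, 0, -3, 0, 0.2, 1]],
])

```text
time: 14.72
tool_pos: [515.3, -21.4, 26.9]
tcp_rot: [3.142, -0.001, 1.304]
contact_force: [1.2, 4.0, -0.4]
grip_width: 19.4
```

Emit:
send_rows([
  [[0, 0, 0, -1, 0, 0, 1], [0, 0, 0, -2, 0, 0, 1], [0, 0, 0, -3, 0, 0, 1]],
])

```text
time: 14.97
tool_pos: [514.6, -24.0, 26.9]
tcp_rot: [3.142, -0.001, 1.304]
contact_force: [2.3, 6.8, -1.3]
grip_width: 19.8
```

Emit:
send_rows([
  [[0, 0, 0, -1, 0, 0, 1], [0, 0, 0, -2, 0, 0, 1], [0, 0, 0, -3, 0, 0, 1]],
])

```text
time: 15.22
tool_pos: [513.8, -26.7, 26.9]
tcp_rot: [-3.142, -0.001, 1.304]
contact_force: [2.6, 7.1, -0.8]
grip_width: 19.7
```

Emit:
send_rows([
  [[0, 0, 0, -1, 0, 0, 1], [0, 0, 0, -2, 0, 0, 1], [0, 0, 0, -3, 0, 0, 1]],
])

```text
time: 15.47
tool_pos: [513.0, -29.5, 26.9]
tcp_rot: [-3.142, -0.001, 1.304]
contact_force: [3.2, 8.0, -0.4]
grip_width: 19.8
```

```bash
python3 look.py w11;python3 - <<'E'
from h import *
R,t=toolR();print(R.inv().apply(t-[516.17,-18.86,27.0]),R.inv().apply(get_obs()['contact_force']))
E
```

```text
[512.99 -29.49  26.89] [-3.14 -0.    1.3 ] 15.4667
[-11.25668434  -0.23097786   0.08221461] [ 7.39737513 -0.45790035  0.56348384]
```

View pics/w11.png

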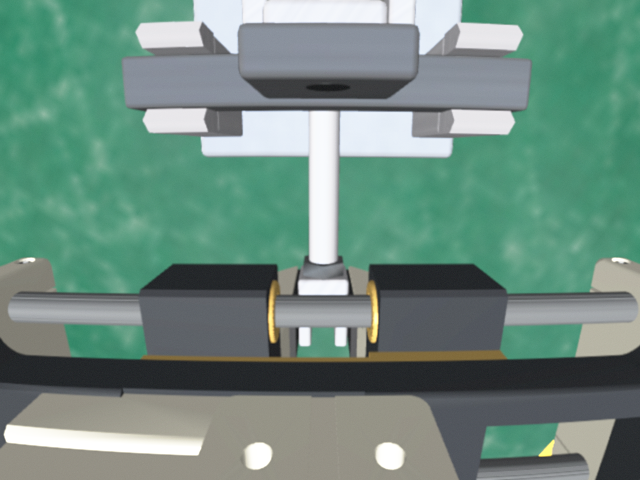

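Emit:
send_rows([
  [[0, 0, 0, -1.5, 0, 0, 1], [0, 0, 0, -3, 0, 0, 1], [0, 0, 0, -4.5, 0, 0, 1], [0, 0, 0, -6, 0, 0, 1], [0, 0, 0, -7.5, 0, 0, 1]],
])

```text
time: 15.93
tool_pos: [511.1, -36.5, 26.9]
tcp_rot: [-3.142, -0.002, 1.304]
contact_force: [2.6, 9.5, -0.8]
grip_width: 19.3
```

Emit:
send_rows([
  [[0, 0, 0, -1.5, 0, 0, 1], [0, 0, 0, -3, 0, 0, 1], [0, 0, 0, -4.5, 0, 0, 1], [0, 0, 0, -6, 0, 0, 1], [0, 0, 0, -7.5, 0, 0, 1]],
])

```text
time: 16.35
tool_pos: [509.1, -43.5, 26.9]
tcp_rot: [-3.142, -0.002, 1.303]
contact_force: [3.8, 10.0, -1.2]
grip_width: 20.0
```

```bash
python3 look.py w12;python3 - <<'E'
from h import *
R,t=toolR();print(R.inv().apply(t-[516.17,-18.86,27.0]),R.inv().apply(get_obs()['contact_force']))
E
```

```text
[509.09 -43.51  26.91] [-3.14 -0.    1.3 ] 16.35
[-25.85040547  -0.34245128   0.06215393] [ 9.85712922 -0.21360945  1.05271804]
```

View pics/w12.png

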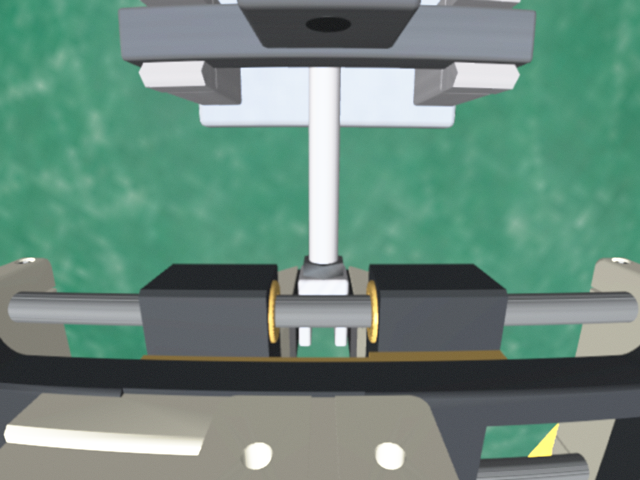

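Emit:
send_rows([
  [[0, 0, 0, -1.5, 0, 0, 1], [0, 0, 0, -3, 0, 0, 1], [0, 0, 0, -4.5, 0, 0, 1], [0, 0, 0, -6, 0, 0, 1], [0, 0, 0, -7.5, 0, 0, 1]],
])

```text
time: 16.82
tool_pos: [507.1, -50.5, 26.9]
tcp_rot: [-3.141, -0.002, 1.303]
contact_force: [3.6, 12.1, -0.4]
grip_width: 19.7
```

Emit:
send_rows([
  [[0, 0, 0, -0.8, 0, 0, 1], [0, 0, 0, -1, 0, 0, 1], [0, 0, 0, -1, 0, 0, 1], [0, 0, 0, -1, 0, 0, 1], [0, 0, 0, -1, 0, 0, 1]],
])

```text
time: 17.23
tool_pos: [506.8, -51.5, 26.9]
tcp_rot: [-3.141, -0.002, 1.304]
contact_force: [3.3, 11.1, -1.1]
grip_width: 19.8
```

```bash
python3 look.py w13;python3 - <<'E'
from h import *
np.set_printoptions(precision=2,suppress=True)
R,t=toolR();print(R.inv().apply(t-[516.17,-18.86,27.0]),R.inv().apply(get_obs()['contact_force']))
for c in ('scene','top'):
    snap(c,c+'13.png');cm=camera_model(c)
    for l in ('keeper_bar','cylinder','rod_fork'):print(c,l,[(np.array(a['location']),round(a['conf'],2),atz(cm,a['location'],{'rod_fork':46,'cylinder':26}.get(l,54))) for a in place_of(l,c)[:3]])
a=cv2.imread('pics/scene13.png')[215:355,220:350];cv2.imwrite('pics/s13c.png',cv2.resize(a,None,fx=4,fy=4,interpolation=cv2.INTER_CUBIC))
E
```

```text
[506.84 -51.46  26.88] [-3.14 -0.    1.3 ] 17.2333
[-33.9   -0.39   0.04] [12.38  0.33  1.55]
scene keeper_bar [(array([270.9, 291.4]), 0.57, array([534.65,  50.16,  54.  ]))]
scene cylinder [(array([305.8, 289.8]), 0.67, array([550.72, 108.29,  26.  ])), (array([315.7, 286.3]), 0.38, array([561.21, 127.87,  26.  ]))]
scene rod_fork [(array([232.5, 292.8]), 0.49, array([512.83, -47.13,  46.  ]))]
top keeper_bar [(array([220.4, 294. ]), 0.66, array([529.11,  54.33,  54.  ])), (array([235.6, 375.4]), 0.63, array([ 494.69, -155.22,   54.  ])), (array([219.1, 295.7]), 0.32, array([532.55,  50.06,  54.  ]))]
top cylinder [(array([214.2, 274.2]), 0.74, array([546.6 , 107.62,  26.  ]))]
top rod_fork []
```

View pics/s13c.png

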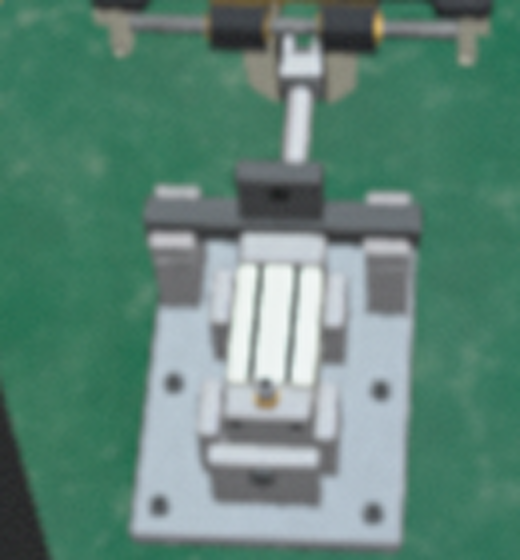

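View pics/top13.png

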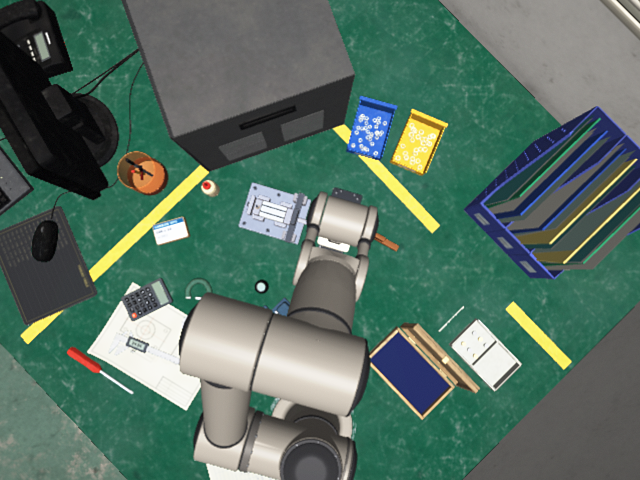

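View pics/w13.png

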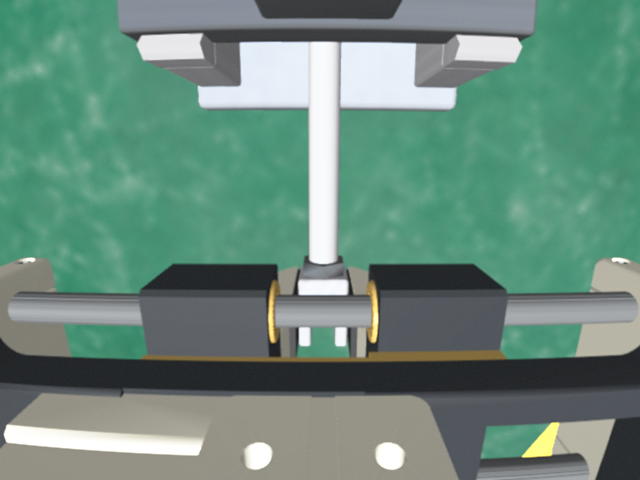

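```bash
python3 - <<'E'
from plant import *
o=get_obs();print(o['tool_pos'],o['contact_force'],o['grip_width']);print(close_job())
E
```

```text
[506.8465257  -51.45422671  26.89290486] [ 3.35949183 11.69215163 -0.19466249] 19.5202553954022
the job is handed in; nothing more can be done
None
```

I laid the dark keeper bar into both notches with its lug up and let go of it. Then I took the rod by its fork and drew it straight out to about half stroke. I handed the job in while still holding the rod there; the hand-in reported no verdict.

**Last checks**
- **Rod:** The gripper travelled 33.9 mm. I put about 4 to 5 mm of that down to the cylinder moving up to the bar, judging by the forces, which leaves about 29 mm of rod drawn out. The pull was about 12.2 N, against 12.5 N given for half stroke. The rod's extension was worked out this way, not measured directly.
- **Grip:** The opening read 19.5 mm on the 20 mm fork. The fork stayed in the same place in the wrist pictures throughout the pull, so it did not slip.
- **Bar and cylinder:** In the scene picture the bar lies in both notches, clear of the fingers, and the cylinder looks level in its saddles. The wrist height stayed constant to about 0.1 mm during the pull.
- **Bystanders:** The oil bottle, micrometer and loupe look unmoved in the top picture.

**What disagreed**
- The trained networks' places for the seat differed by up to 5 mm from my own fit to the plate and posts. I used the fit; the bar went down freely and touched the floors at the expected height.
- After the pull the networks placed the bar up to about 7 mm from the seat. I went by the pictures, which show it seated.
- The top camera could not find the fork at the end because the arm hid it.

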